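Run a washed stencil onto the drying rail

ROBOT

A 6-joint arm with a two-finger parallel gripper is mounted at the origin on the work surface. World frame = base frame: x ahead of the robot, y to its left, z up, the work surface at z = 0. Lengths are in m, angles in rad, forces in N, time in s.
With the tool pointing down it reaches from about 0.4 to 0.825 m from the base axis. Payload 7 kg.
Tool frame: the origin (TCP) lies at the very end of the fingers, on their centre line; the grasp point (between the pads) lies 19 mm behind it; z points along the fingers, y is the line along which they close (so a half turn about z gives the same grasp; the last joint's range is limited). The gripper opens to 88 mm and grips with 3 to 60 N. Pads are 19 mm wide; open, the fingers measure 130 mm over their backs; the gripper's body (78 mm by 193 mm) begins 47 mm behind the grasp point.
Start: joints at [-1.052, 0.359, 0.012, 0, -1.224, -0.288], TCP at [0.154, -0.657, 0.227] pointing down, gripper open.
Joint ranges: [-3.07, 3.07], [-1.43, 2.12], [-1.02, 1.25], [-3.03, 1.67], [-3.05, -0], [-3.03, 3.03]. Speed limits (rad/s): [2.39, 2.39, 3.01, 3.14, 3.14, 3.14].

INTERFACE

Orientations are given as [roll, pitch, yaw] about the fixed x, y, z axes, in that order (R = Rz(yaw) Ry(pitch) Rx(roll)).
In Python, from station import arm gives the robot as it stands. The module is installed in compiled form; this text tells all that it offers.
- The arm moves only by the shell command python3 -m crank 'ROWS' [FORCE]. ROWS is JSON, a list of rows, each an object of numbers: "dx", "dy", "dz": the shift along the world's x, y, z in m; "twist": the turn about the world's z in degrees; "grip": the opening, from -1 (shut) to 1 (fully open). A call has exactly 5 rows; each row is the pose to reach, as a shift and turn from the pose commanded when the call began; what a row does not reach only later rows make up. A row lasts 1/12 s, in which the tool goes at most 41.7 mm and 7.16 degrees, less where a joint would pass 70% of its speed; a pose out of reach is approached as far as the arm can. A call with a gripper value outside its range is refused whole. The fingers move at their own pace and stop on an object; FORCE is the grip in N (left out, the last holds). Time passes only in rows, so rows that repeat a pose let the fingers close, or fill a call up. It gives the time, the measured TCP pose, the force, the opening and the grip force at its end, in the units of the state.
- arm.get_state(): the state, without advancing time (a new reading comes with each control period).
- arm.grab_frame(name): name is "scene" or "top" or "wrist"; returns the picture (400x640x3 uint8, red, green, blue); there is no depth.
- arm.get_calibration(name): a dict with "fx", "fy", "cx", "cy" (pixels), "cam_to_world" (4x4, takes a point from camera to world coordinates); the wrist camera has in their place "tool_from_camera" (4x4, takes a point from camera to tool coordinates, whose origin is the TCP and whose axes are the flange's). Camera axes: x right, y down, z forward; pixel columns grow to the right and rows downward; lengths in m; the calibration is good to about 2 mm. A picture is of the moment at which its call begins: read the wrist's pose just before it. get_calibration takes no time and is no camera call.
- arm.job_done(): hands the job in; it is judged then, once.
The state is a dict: "t": time; "q": joint angles; "qd": joint speeds; "joint_efforts": joint torques, N m; "eef_pos": TCP position; "ee_rot": TCP orientation; "force": force on the tool from outside, world axes, zero at the start; "moment": the same for the moment, N m; "width": finger opening in m; "gripper_force": force on a finger pad.
Only numpy, scipy, OpenCV 4.12 (cv2) and the standard library are available. Lean on these libraries where they do the work, as an engineer would, in place of code of your own. Each camera call takes 0.05 s, during which the arm holds its last target. There are 200 camera calls.

TASK

Hang the washed stencil up to dry: take it out of the wooden block by its hanger, enter its two runners into the open end of the drying rail, and let go as soon as both runners are inside. Then push it gently along with the fingertips, without gripping it again, until the front face of its clamp bar meets the black line painted across the rail, and leave it hanging there at rest. Do not disturb the stencil that already hangs on the rail or the things on the table.

Things in the scene. Friction and masses are not known exactly. Their poses are not given: they have to be found in the camera images.
- rail: Fixed drying rail: level C-section steel channel along y, 460 mm long, 40 wide, 25 high (underside 229, top 254 mm above table), slot 14 mm wide all along its underside, inside 32 wide, 17 high, lips 4 thick. Origin on the table under its middle, z up. The -y end is open, the +y end closed. The rail's -x side (towards the robot) is free; stand on the +x side.
- rail_mouth (a point): Middle of the rail's open (-y) end, 205 mm above the table: the height of a clamp bar's centre when its hanger hangs in the rail. Axes as the rail's. Stand: posts 25 mm square, 272 mm high, 135 mm to +x of the rail, at 70 and 390 mm in from this end, with arms on the rail's top (18 mm high) that end 15 mm to -x of its middle; feet 8 mm high.
- mark (a point): Middle of the black line, 3 mm wide, painted across the rail's top and side faces, 140 to 245 mm in from the open end. The point lies in the rail's middle plane at the height of a hanging clamp bar's centre (205 mm above the table). Axes as the rail's.
- hanger: Washed stencil with hanger, one rigid piece, 0.2 to 0.35 kg. Origin: centre of its aluminium clamp bar, 190 (x) x 14 (y) x 20 mm (z); black cut-out sheet 170 x 3 mm below, down to z -136. On top a strip along y (104 x 10 mm, top at z 18) with two white button runners at y +-38: necks 9 mm, buttons 27 mm wide, z 28 to 39, tapered rims. It starts upright in the block, +y side towards the rail.
- hanger_front (a point): Centre of the clamp bar's front (+y) face, 7 mm from the bar's centre: it leads on the way in and must meet the line. Bar and sheet hang across the rail, x axes alike; the bar's -x half is then beside the rail, free to grip from above 50 to 90 mm from the middle. Play in the rail: 2.5 mm to each side, 6 mm up, 4 degrees of yaw. Nylon runners glide easily (friction 0.18).
- neighbour: Another stencil on an equal hanger (same sizes and origin) that already hangs loose in the rail beyond the line, 375 to 402 mm in from the open end.
- block: Fixed wooden block, 220 (x) x 96 (y) x 55 mm high, with a slot 6 mm wide along x, its floor 15 mm above the table. Origin: centre of its underside. The stencil stands in the slot, clamp bar centre 151 mm above the table, axes along the block's, leaning up to 5 degrees.
- tin: Open steel paint tin, 100 mm in diameter, 118 mm high, with a brush standing in it up to about 225 mm; loose bystander. Origin: centre of its underside.
- brush: Flat brush about 170 mm long lying on the table; loose bystander. Origin: on its underside.
- bowl: Terracotta bowl, 110 mm wide, 50 mm high; loose bystander on the robot's side of the rail. Origin: centre of its underside.

How it is judged:
By the outcome, as a careful person would: the job done as asked, in the order asked, and still so for the second after the job is handed in, with the robot touching nothing.
It also fails if it takes over 72 s, if anything falls off the work surface, if the arm or the gripper's body presses on something with over 40 N, if the wrist force passes 120 N, or if a joint passes its speed limit or range.

## Working session

There is one attempt and no reset: what is moved stays moved. The work goes in short steps, Python scripts to look and compute and a shell command to move; the robot and the scene stay as the last step left them, time stands still between calls to the robot, and variables do not carry over. Pictures are saved under pics/ and viewed, at most 10 in all, crops included, and the job is handed in when it is done.

```bash
mkdir -p pics; python3 - <<'E'
from station import arm
import cv2, numpy as np
for n in ("scene","top"):
    im=arm.grab_frame(n); cv2.imwrite(f"pics/{n}0.png",im[:,:,::-1]); np.save(f"pics/{n}0.npy",im)
    c=arm.get_calibration(n); print(n,c["fx"],c["fy"],c["cx"],c["cy"]); print(np.round(c["cam_to_world"],3))
s=arm.get_state(); print(s)
print(arm.get_calibration("wrist"))
E
```

```text
scene 394.29920424773377 394.29920424773377 317.5083695657972 201.1394681592313
[[ 0.655  0.439 -0.615  1.192]
 [ 0.755 -0.4    0.519 -0.614]
 [-0.018 -0.804 -0.594  0.837]
 [ 0.     0.     0.     1.   ]]
top 383.39014076956465 383.39014076956465 317.1747790122351 199.56039419215787
[[-0.024 -0.993  0.113  0.389]
 [-0.999  0.026  0.019 -0.042]
 [-0.022 -0.113 -0.993  1.046]
 [ 0.     0.     0.     1.   ]]
{'t': 0.1, 'q': array([-1.05189979e+00,  3.59298410e-01,  1.11777137e-02, -2.76069611e-04,
       -1.22406898e+00, -2.88113413e-01]), 'qd': array([-0.0011206 , -0.00159249,  0.0019822 ,  0.00192145, -0.00018213,
       -0.00072836]), 'joint_efforts': array([-1.75230922e-03, -5.84162772e+01,  2.93752116e+01,  7.01553941e+00,
        1.01886241e-02, -8.06606204e-05]), 'eef_pos': array([ 0.15428478, -0.65671111,  0.22574496]), 'ee_rot': array([ 3.14018298e+00, -1.47102884e-04, -2.91090342e+00]), 'force': array([ 0.24654709, -0.44827712, -1.28304031]), 'moment': array([ 0.01928376,  0.00663536, -0.01524917]), 'gripper_force': 0.0, 'width': 0.08762274713779426}
{'fx': 348.2555784927474, 'fy': 348.2555784927474, 'cx': 317.9403883526231, 'cy': 199.63638583085014, 'tool_from_camera': array([[-3.75599625e-04, -9.56880957e-01, -2.90480107e-01,
         7.96728022e-02],
       [ 9.99999908e-01, -2.98898183e-04, -3.08419091e-04,
        -7.39757979e-05],
       [ 2.08296379e-04, -2.90480197e-01,  9.56880981e-01,
        -1.57471290e-01],
       [ 0.00000000e+00,  0.00000000e+00,  0.00000000e+00,
         1.00000000e+00]])}
```

View pics/scene0.png

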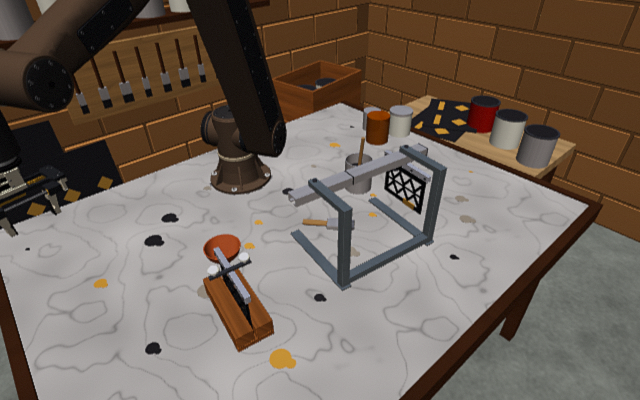

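View pics/top0.png

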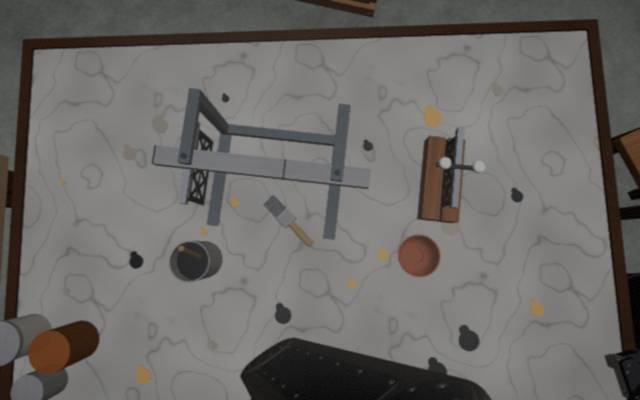

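The top view shows the rail from (153,155) to its open end at (370,180), the line near column 284, the stencil's buttons at (446,162) and (479,167), and the bowl at (419,255). The scene view shows the same layout. I'll enlarge it and measure.

```bash
cat > h.py <<'E'
import numpy as np, cv2
from station import arm
def ray(n,uv,pose=None):
    c=arm.get_calibration(n)
    d=np.array([(uv[0]-c["cx"])/c["fx"],(uv[1]-c["cy"])/c["fy"],1.])
    if n=="wrist":
        from scipy.spatial.transform import Rotation as R
        W=np.eye(4);W[:3,:3]=R.from_euler("xyz",pose[1]).as_matrix();W[:3,3]=pose[0]
        T=W@c["tool_from_camera"]
    else: T=np.array(c["cam_to_world"])
    return T[:3,3],T[:3,:3]@d
def onz(n,uv,z,pose=None):
    o,d=ray(n,uv,pose); return o+d*(z-o[2])/d[2]
def tri(*rs):
    A=np.zeros((3,3));b=np.zeros(3)
    for o,d in rs:
        d=d/np.linalg.norm(d);P=np.eye(3)-np.outer(d,d);A+=P;b+=P@o
    x=np.linalg.solve(A,b); return x,[np.linalg.norm(np.cross(x-o,d/np.linalg.norm(d))) for o,d in rs]
E
python3 - <<'E'
from h import *
t=np.load("pics/top0.npy"); s=np.load("pics/scene0.npy")
a=cv2.resize(t[85:225,140:500],None,fx=2.2,fy=2.2,interpolation=cv2.INTER_CUBIC)
b=cv2.resize(s[225:350,190:350],None,fx=2.3,fy=2.3,interpolation=cv2.INTER_CUBIC)
b2=cv2.resize(s[140:230,275:450],None,fx=2.3,fy=2.3,interpolation=cv2.INTER_CUBIC)
o=np.zeros((600,800,3),np.uint8)
o[:a.shape[0],:a.shape[1]]=a; h0=a.shape[0]
b=b[:600-h0]; o[h0:h0+b.shape[0],:b.shape[1]]=b
b2=b2[:600-h0]; o[h0:h0+b2.shape[0],380:380+b2.shape[1]]=b2
cv2.imwrite("pics/c1.png",o[:,:,::-1])
for n,im in (("top",t),("scene",s)):
    m=((im.min(2)>150)&(im.max(2).astype(int)-im.min(2)<25)).astype(np.uint8)
    roi=(slice(140,190),slice(425,500)) if n=="top" else (slice(245,285),slice(195,260))
    k,l,st,c=cv2.connectedComponentsWithStats(np.ascontiguousarray(m[roi]))
    for i in range(1,k):
        if st[i,4]>15: print(n,st[i],c[i]+[roi[1].start,roi[0].start])
E
```

```text
top [16 18  9  9 63] [445.44444444 162.12698413]
top [50 21 10 10 77] [479.54545455 165.5974026 ]
scene [  0   0  26  40 551] [202.88566243 265.54446461]
scene [ 21   0  44  40 699] [247.93991416 263.84692418]
scene [35 27 11 13 62] [234.83870968 278.41935484]
```

View pics/c1.png

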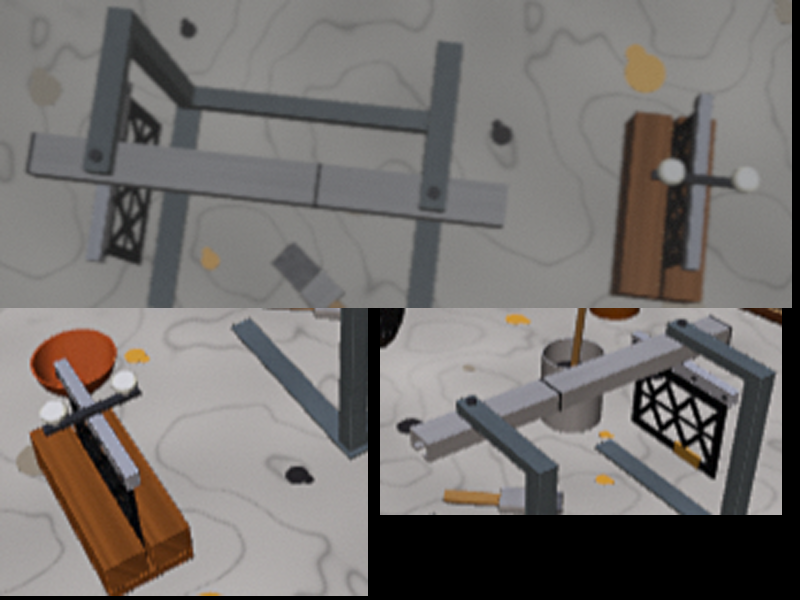

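The composite shows the rail corners (in the composite) at (508,184)/(502,226) and (33,133)/(28,173), the line at (318,163)-(316,206), buttons at (672,171) and (746,180), and bar ends at (706,95) and (692,268).

```bash
python3 - <<'E'
from h import *
np.set_printoptions(precision=4,suppress=True)
f=lambda u,v:((u)/2.2+140-.25,(v)/2.2+85-.25)
P={k:onz("top",f(*p),.254) for k,p in dict(mr=(508,184),ml=(502,226),cr=(33,133),cl=(28,173),lr=(318.5,163),ll=(316,205)).items()}
for k,v in P.items(): print(k,v)
m=(P["mr"]+P["ml"])/2; c=(P["cr"]+P["cl"])/2; l=(P["lr"]+P["ll"])/2
d=c-m; print("mouth",m,"len",np.linalg.norm(d),"yaw",np.degrees(np.arctan2(-d[0],d[1])),"line",np.linalg.norm(l-m),"widths",np.linalg.norm(P["mr"]-P["ml"]),np.linalg.norm(P["cr"]-P["cl"]))
b1=onz("top",(445.4,162.1),.188);b2=onz("top",(479.5,165.6),.188)
d=b1-b2;print("buttons",b1,b2,np.linalg.norm(d),"yaw",np.degrees(np.arctan2(-d[0],d[1])))
g=lambda u,v:(u/2.3+190-.25,(v-308)/2.3+225-.25)
for a,b in (((672,171),(124,382)),((746,180),(53,413)),((706,97),(133,481)),((690,267),(63,364))):
    print(tri(ray("top",f(*a)),ray("scene",g(*b))))
# block corners top z=.055
for p in ((633,114),(613,294),(700,299)): print("block",onz("top",f(*p),.055))
print("bowl",onz("top",(419,255),.05))
E
```

```text
mr [ 0.5418 -0.1399  0.254 ]
ml [ 0.5016 -0.1327  0.254 ]
cr [0.6051 0.3175 0.254 ]
cl [0.5657 0.3214 0.254 ]
lr [0.5674 0.0404 0.254 ]
ll [0.5266 0.0434 0.254 ]
mouth [ 0.5217 -0.1363  0.254 ] len 0.4602007644666156 yaw -7.954707185053624 line 0.17996426989136594 widths 0.04082875926570614 0.03958895241427458
buttons [ 0.5642 -0.3172  0.188 ] [ 0.554 -0.393  0.188] 0.07649248986933117 yaw -7.676871300528355
(array([ 0.5649, -0.3173,  0.183 ]), [np.float64(0.00107000706245223), np.float64(0.0010700070624522075)])
(array([ 0.5535, -0.3928,  0.1819]), [np.float64(0.001175949128067164), np.float64(0.0011759491280671952)])
(array([ 0.6526, -0.3689,  0.1496]), [np.float64(0.0019326515196022732), np.float64(0.0019326515196022354)])
(array([ 0.4676, -0.3389,  0.1536]), [np.float64(0.0013763894586696418), np.float64(0.0013763894586695654)])
block [ 0.6611 -0.3172  0.055 ]
block [ 0.4462 -0.2818  0.055 ]
block [ 0.4378 -0.3823  0.055 ]
bowl [ 0.3528 -0.2795  0.05  ]
```

Rail length comes out at 460.2 mm, its width at 40 mm and the line at 180 mm in, and button spacing is 76.5 mm, which all agree with the given sizes. I'm moving above the grip spot, 68 mm to -x of the bar's middle.

```bash
python3 -m crank '[{"dx":0.03,"dy":0.03,"dz":0.01,"twist":-5},{"dx":0.06,"dy":0.055,"dz":0.02,"twist":-10},{"dx":0.09,"dy":0.08,"dz":0.02,"twist":-15},{"dx":0.12,"dy":0.105,"dz":0.02,"twist":-20},{"dx":0.15,"dy":0.13,"dz":0.02,"twist":-22}]'
python3 -m crank '[{"dx":0.03,"dy":0.028},{"dx":0.06,"dy":0.056},{"dx":0.09,"dy":0.084},{"dx":0.12,"dy":0.112},{"dx":0.15,"dy":0.14}]'
python3 -m crank '[{"dx":0.02,"dy":0.02},{"dx":0.04,"dy":0.044},{"dx":0.04,"dy":0.044},{"dx":0.04,"dy":0.044},{"dx":0.04,"dy":0.044}]'
python3 - <<'E'
from h import *
s=arm.get_state(); im=arm.grab_frame("wrist"); print(s["eef_pos"],s["ee_rot"],s["t"])
np.savez("pics/w1.npz",im=im,p=s["eef_pos"],r=s["ee_rot"]); cv2.imwrite("pics/w1.png",im[:,:,::-1])
E
```

```text
[ 0.15428478 -0.65671111  0.22574496] [ 3.14018298e+00 -1.47102884e-04 -2.91090342e+00] 0.1invalid input at $[0]: expected keys dx, dy, dz, twist, grip
invalid input at $[0]: expected keys dx, dy, dz, twist, grip
invalid input at $[0]: expected keys dx, dy, dz, twist, grip
```

View pics/w1.png

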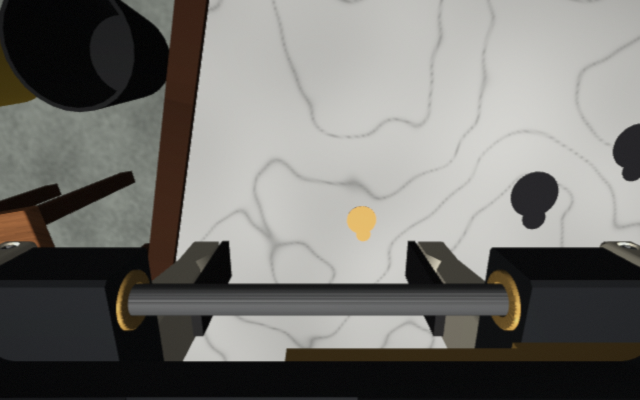

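The moves were refused because every row needs all five keys; the picture is just the wrist view at the start (fingers at the bottom, empty table). I'll resend with full rows.

```bash
python3 -m crank '[{"dx":0.03,"dy":0.03,"dz":0.01,"twist":-5,"grip":1},{"dx":0.06,"dy":0.055,"dz":0.02,"twist":-10,"grip":1},{"dx":0.09,"dy":0.08,"dz":0.02,"twist":-15,"grip":1},{"dx":0.12,"dy":0.105,"dz":0.02,"twist":-20,"grip":1},{"dx":0.15,"dy":0.13,"dz":0.02,"twist":-22,"grip":1}]'
python3 -m crank '[{"dx":0.03,"dy":0.028,"dz":0,"twist":0,"grip":1},{"dx":0.06,"dy":0.056,"dz":0,"twist":0,"grip":1},{"dx":0.09,"dy":0.084,"dz":0,"twist":0,"grip":1},{"dx":0.12,"dy":0.112,"dz":0,"twist":0,"grip":1},{"dx":0.15,"dy":0.14,"dz":0,"twist":0,"grip":1}]'
python3 -m crank '[{"dx":0.02,"dy":0.02,"dz":0,"twist":0,"grip":1},{"dx":0.04,"dy":0.044,"dz":0,"twist":0,"grip":1},{"dx":0.04,"dy":0.044,"dz":0,"twist":0,"grip":1},{"dx":0.04,"dy":0.044,"dz":0,"twist":0,"grip":1},{"dx":0.04,"dy":0.044,"dz":0,"twist":0,"grip":1}]'
python3 - <<'E'
from h import *
s=arm.get_state(); im=arm.grab_frame("wrist"); print(s["eef_pos"],s["ee_rot"],s["t"],s["force"])
np.savez("pics/w2.npz",im=im,p=s["eef_pos"],r=s["ee_rot"]); cv2.imwrite("pics/w2.png",im[:,:,::-1])
E
```

```text
t: 0.57
eef_pos: [0.3054, -0.5257, 0.2466]
ee_rot: [3.142, 0.0, 2.983]
force: [0.4, -1.0, 0.7]
width: 0.0875
gripper_force: 0.0
t: 0.98
eef_pos: [0.4554, -0.3853, 0.2466]
ee_rot: [3.142, -0.0, 2.988]
force: [1.4, -0.5, 0.4]
width: 0.0879
gripper_force: 0.0
t: 1.4
eef_pos: [0.4942, -0.3429, 0.2463]
ee_rot: [3.142, -0.001, 2.989]
force: [-0.6, 0.2, -0.2]
width: 0.0877
gripper_force: 0.0
[ 0.49422064 -0.342906    0.24630841] [ 3.14150324e+00 -6.50256493e-04  2.98913839e+00] 1.4 [-0.55004951  0.24527688 -0.2381639 ]
```

View pics/w2.png

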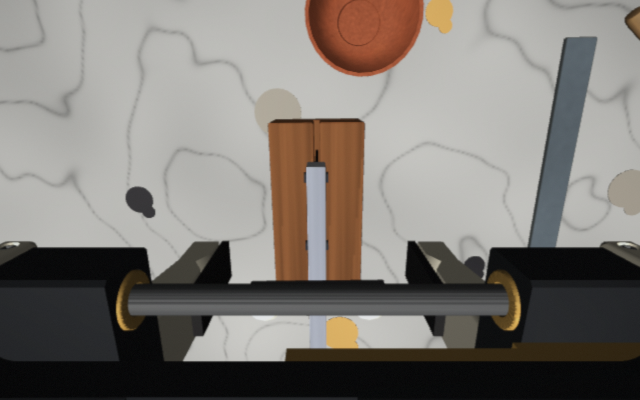

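The wrist view (image up = towards robot) shows the bar at columns 307-326 running up to its end at (316,163), well centred between the fingers, with the block's slot at about (317,150).

```bash
python3 - <<'E'
from h import *
np.set_printoptions(precision=4,suppress=True)
z=np.load("pics/w2.npz");im=z["im"].astype(int);P=(z["p"],z["r"])
m=((im[:,:,2]-im[:,:,0]>12)&(im.min(2)>120)); 
C=[]
for r in (172,190,210,225,240,260,270,325,340):
    c=np.where(m[r,290:340])[0]+290
    if len(c)<8: print(r,"few",im[r,300:335:4].tolist());continue
    a=onz("wrist",(c.min()-.5,r),.161,P);b=onz("wrist",(c.max()+.5,r),.161,P)
    print(r,c.min(),c.max(),a,b,np.linalg.norm(a-b)); C.append((a+b)/2)
C=np.array(C);d=C[-1]-C[0];s=np.sign(d[0]);print("yaw",np.degrees(np.arctan2(s*d[1],s*d[0])))
rows=np.where(m[120:200,316])[0]+120;print("end row",rows.min(),onz("wrist",(316,rows.min()),.161,P))
for u,v in ((270,122),(364,120)): print("block",onz("wrist",(u,v),.055,P))
print("slot",onz("wrist",(317.5,140),.055,P), onz("wrist",(317,125),.055,P))
E
```

```text
172 307 323 [ 0.4668 -0.3474  0.161 ] [ 0.4686 -0.3355  0.161 ] 0.01209476153784475
190 308 323 [ 0.48   -0.3489  0.161 ] [ 0.4817 -0.3374  0.161 ] 0.011560032803615238
210 308 324 [ 0.495  -0.3513  0.161 ] [ 0.4969 -0.3389  0.161 ] 0.01249812923523991
225 308 324 [ 0.5066 -0.3532  0.161 ] [ 0.5086 -0.3407  0.161 ] 0.012664852475873904
240 308 324 [ 0.5186 -0.3551  0.161 ] [ 0.5205 -0.3425  0.161 ] 0.012836083985304005
260 309 324 [ 0.5351 -0.3571  0.161 ] [ 0.537  -0.3449  0.161 ] 0.012302809881350959
270 309 324 [ 0.5436 -0.3584  0.161 ] [ 0.5455 -0.3462  0.161 ] 0.012416782909530969
325 310 324 [ 0.5931 -0.3656  0.161 ] [ 0.595  -0.3535  0.161 ] 0.012265702647665268
340 311 324 [ 0.6077 -0.3671  0.161 ] [ 0.6094 -0.3557  0.161 ] 0.011618109449892593
yaw -8.061213459684911
end row 168 [ 0.4649 -0.3403  0.161 ]
block [ 0.4343 -0.3817  0.055 ]
block [ 0.4464 -0.2904  0.055 ]
slot [ 0.4587 -0.3384  0.055 ] [ 0.4441 -0.3366  0.055 ]
```

```bash
python3 -m crank '[{"dx":-0.004,"dy":-0.0015,"dz":-0.03,"twist":0,"grip":1},{"dx":-0.004,"dy":-0.0015,"dz":-0.06,"twist":0,"grip":1},{"dx":-0.004,"dy":-0.0015,"dz":-0.09,"twist":0,"grip":0.6},{"dx":-0.004,"dy":-0.0015,"dz":-0.11,"twist":0,"grip":0.2},{"dx":-0.004,"dy":-0.0015,"dz":-0.11,"twist":0,"grip":-0.2}]' 20
python3 -m crank '[{"dx":0,"dy":0,"dz":0,"twist":0,"grip":-0.5},{"dx":0,"dy":0,"dz":0,"twist":0,"grip":-0.8},{"dx":0,"dy":0,"dz":0,"twist":0,"grip":-1},{"dx":0,"dy":0,"dz":0,"twist":0,"grip":-1},{"dx":0,"dy":0,"dz":0,"twist":0,"grip":-1}]' 20
python3 -m crank '[{"dx":0,"dy":0,"dz":0,"twist":0,"grip":-1},{"dx":0,"dy":0,"dz":0,"twist":0,"grip":-1},{"dx":0,"dy":0,"dz":0,"twist":0,"grip":-1},{"dx":0,"dy":0,"dz":0,"twist":0,"grip":-1},{"dx":0,"dy":0,"dz":0,"twist":0,"grip":-1}]' 58
```

```text
t: 1.87
eef_pos: [0.4867, -0.3444, 0.132]
ee_rot: [3.139, -0.007, 2.986]
force: [-0.0, 0.3, -0.8]
width: 0.0729
gripper_force: 0.0
t: 2.28
eef_pos: [0.4909, -0.3449, 0.1379]
ee_rot: [-3.141, 0.002, 2.988]
force: [0.0, -0.9, 0.2]
width: 0.04
gripper_force: 0.0
t: 2.7
eef_pos: [0.4905, -0.3444, 0.1366]
ee_rot: [3.142, 0.0, 2.989]
force: [-0.2, 0.5, 1.3]
width: 0.0135
gripper_force: 58.0
```

```bash
python3 -m crank '[{"dx":0,"dy":0,"dz":0.008,"twist":0,"grip":-1},{"dx":0,"dy":0,"dz":0.018,"twist":0,"grip":-1},{"dx":0,"dy":0,"dz":0.03,"twist":0,"grip":-1},{"dx":0,"dy":0,"dz":0.042,"twist":0,"grip":-1},{"dx":0,"dy":0,"dz":0.05,"twist":0,"grip":-1}]'
python3 -m crank '[{"dx":0,"dy":0,"dz":0.008,"twist":0,"grip":-1},{"dx":0,"dy":0,"dz":0.008,"twist":0,"grip":-1},{"dx":0,"dy":0,"dz":0.008,"twist":0,"grip":-1},{"dx":0,"dy":0,"dz":0.008,"twist":0,"grip":-1},{"dx":0,"dy":0,"dz":0.008,"twist":0,"grip":-1}]'
python3 - <<'E'
from h import *
st=arm.get_state();print(st["eef_pos"],st["ee_rot"],st["force"],st["moment"])
t=arm.grab_frame("top");s=arm.grab_frame("scene");w=arm.grab_frame("wrist");np.savez("pics/l.npz",t=t,s=s,w=w,p=st["eef_pos"],r=st["ee_rot"])
a=cv2.resize(t[120:220,360:500],None,fx=2.8,fy=2.8,interpolation=cv2.INTER_CUBIC)
b=cv2.resize(s[200:300,180:320],None,fx=2.8,fy=2.8,interpolation=cv2.INTER_CUBIC)
c=w[100:400,0:640]
o=np.zeros((600,800,3),np.uint8);o[:280,:392]=a;o[:280,400:792]=b;o[290:590,:640]=c
cv2.imwrite("pics/l.png",o[:,:,::-1])
E
```

```text
t: 3.12
eef_pos: [0.4907, -0.3448, 0.1885]
ee_rot: [-3.141, 0.001, 2.989]
force: [0.3, -1.6, -2.0]
width: 0.013
gripper_force: 58.0
t: 3.53
eef_pos: [0.49, -0.3444, 0.1938]
ee_rot: [3.141, -0.001, 2.988]
force: [0.0, 0.5, -2.1]
width: 0.0137
gripper_force: 58.0
[ 0.48996957 -0.34436074  0.19377654] [ 3.14116844e+00 -1.27638833e-03  2.98833474e+00] [ 0.00368153  0.47138486 -2.07099747] [-0.02596229  0.16266502  0.01611124]
```

View pics/l.png

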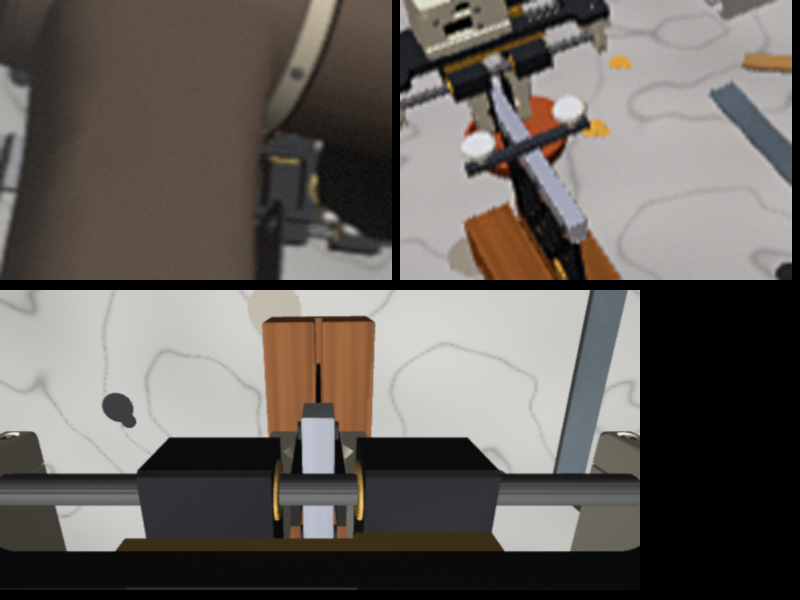

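The stencil is up and gripped squarely: wrist view shows the bar at column ~318; the scene view (composite) shows buttons at (569,108) and (478,146), and the bar's far end near (580,225).

```bash
python3 - <<'E'
from h import *
np.set_printoptions(precision=4,suppress=True)
z=np.load("pics/l.npz");s=z["s"]
m=((s.min(2)>195)&(s.max(2).astype(int)-s.min(2)<20)).astype(np.uint8)
c=np.array(arm.get_calibration("scene")["cam_to_world"])
K=arm.get_calibration("scene")
def proj(p):
    q=c[:3,:3].T@(p-c[:3,3]);return np.array([K["fx"]*q[0]/q[2]+K["cx"],K["fy"]*q[1]/q[2]+K["cy"]])
roi=np.ascontiguousarray(m[225:265,195:250]);k,l,st,ce=cv2.connectedComponentsWithStats(roi)
for i in range(1,k):
    if 20<st[i,4]<300: print(st[i],ce[i]+[195,225],onz("scene",ce[i]+[195,225],.2088+.036))
yaw=z["r"][2]-np.pi; X=np.array([np.cos(yaw),np.sin(yaw),0]);Y=np.array([-X[1],X[0],0])
C=np.array([z["p"][0],z["p"][1],.2088])+.068*X; print("C",C,np.degrees(yaw))
for v in (38,-38): 
    B=C+Y*v/1000+[0,0,.036]; print("pred btn",B,proj(B))
for y in (-7,7):
  for zz in (-10,10):
    B=C+.095*X+Y*y/1000+[0,0,zz/1000]; print("pred end",proj(B), "in comp",(proj(B)-[180,200])*2.8+[400,0])
for v in ((569,108),(478,146)): 
    p=((v[0]-400)/2.8+180,v[1]/2.8+200);print(p,onz("scene",p,.2088+.036))
E
```

```text
[40  9 10  9 65] [239.5692 237.8923] [ 0.5667 -0.3186  0.2448]
[ 7 23 11  8 67] [207.194  251.2537] [ 0.5567 -0.3944  0.2448]
C [ 0.5572 -0.3547  0.2088] -8.781031358306322
pred btn [ 0.563  -0.3172  0.2448] [239.2441 236.7956]
pred btn [ 0.5514 -0.3923  0.2448] [206.87   249.5522]
pred end [240.1919 285.8534] in comp [568.5373 240.3896]
pred end [238.9041 279.3771] in comp [564.9314 222.2559]
pred end [246.284  283.1085] in comp [585.5952 232.7037]
pred end [245.0925 276.6386] in comp [582.2591 214.588 ]
(240.35714285714286, 238.57142857142858) [ 0.5698 -0.3185  0.2448]
(207.85714285714286, 252.14285714285714) [ 0.5602 -0.3946  0.2448]
```

```bash
python3 -m crank '[{"dx":-0.007,"dy":0.02,"dz":0,"twist":0.2,"grip":-1},{"dx":-0.016,"dy":0.05,"dz":0,"twist":0.4,"grip":-1},{"dx":-0.026,"dy":0.08,"dz":0,"twist":0.6,"grip":-1},{"dx":-0.036,"dy":0.11,"dz":0,"twist":0.8,"grip":-1},{"dx":-0.043,"dy":0.13,"dz":0,"twist":0.8,"grip":-1}]'
python3 -m crank '[{"dx":-0.004,"dy":0.014,"dz":0,"twist":0,"grip":-1},{"dx":-0.004,"dy":0.014,"dz":0,"twist":0,"grip":-1},{"dx":-0.004,"dy":0.014,"dz":0,"twist":0,"grip":-1},{"dx":-0.004,"dy":0.014,"dz":0,"twist":0,"grip":-1},{"dx":-0.004,"dy":0.014,"dz":0,"twist":0,"grip":-1}]'
python3 - <<'E'
from h import *
st=arm.get_state();print(st["eef_pos"],st["ee_rot"],st["force"],st["moment"])
t=arm.grab_frame("top");s=arm.grab_frame("scene");np.savez("pics/m.npz",t=t,s=s,p=st["eef_pos"],r=st["ee_rot"])
a=cv2.resize(t[120:220,300:440],None,fx=2.8,fy=2.8,interpolation=cv2.INTER_CUBIC)
b=cv2.resize(s[160:260,230:362],None,fx=6,fy=6,interpolation=cv2.INTER_CUBIC)
cv2.imwrite("pics/m.png",b[:,:,::-1])
cv2.imwrite("pics/mt.png",a[:,:,::-1])
E
```

```text
t: 4.1
eef_pos: [0.4461, -0.2128, 0.1943]
ee_rot: [3.141, -0.001, 3.003]
force: [0.1, -0.4, -1.6]
width: 0.0137
gripper_force: 58.0
t: 4.52
eef_pos: [0.4436, -0.2011, 0.1944]
ee_rot: [-3.141, -0.0, 3.002]
force: [0.2, 0.6, -2.9]
width: 0.0135
gripper_force: 58.0
[ 0.44362598 -0.20105095  0.19442409] [-3.14146946e+00 -2.17101649e-04  3.00190940e+00] [ 0.23301643  0.57317589 -2.85126296] [-0.05330912  0.09040551  0.00146909]
```

View pics/m.png

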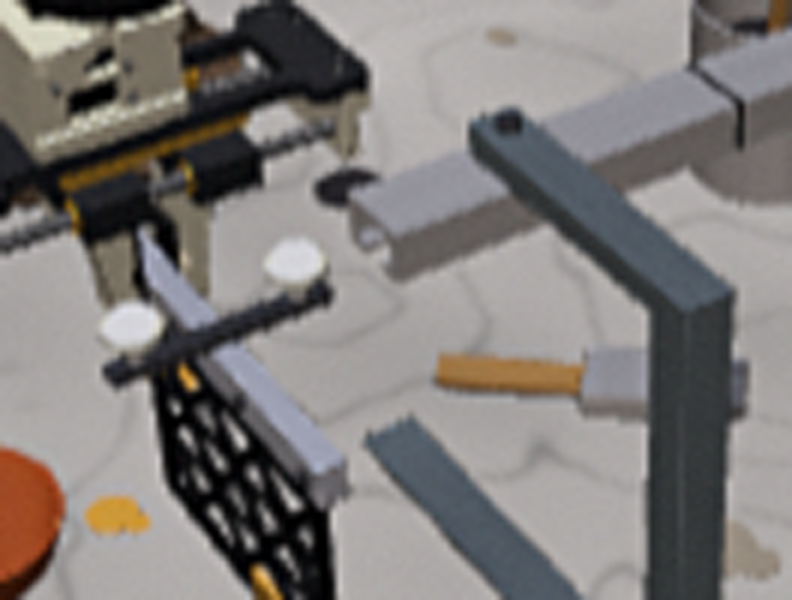

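The view shows the mouth's top corners at crop (352,196) and (393,238), button tops at about (296,256) and (132,322): the arm is behind and the runners are lined up short of the mouth.

```bash
python3 - <<'E'
from h import *
np.set_printoptions(precision=4,suppress=True)
z=np.load("pics/m.npz");s=z["s"]
f=lambda u,v:((u+.5)/6-.5+230,(v+.5)/6-.5+160)
g=lambda u,v:((u)/2.2+140-.25,(v)/2.2+85-.25)
a=onz("scene",f(352,196),.254);b=onz("scene",f(393,238),.254);M=(a+b)/2
print("corners",a,b,np.linalg.norm(a-b),"mid",M)
print("lower",onz("scene",f(395,281),.229))
print("tri",tri(ray("scene",f(352,196)),ray("top",g(502,226))),tri(ray("scene",f(393,238)),ray("top",g(508,184))))
# line on rail: top +x corner
print("line +x",onz("scene",f(741,103),.254),"-x",onz("scene",f(693,71),.254))
th=np.radians(-7.95);X=np.array([np.cos(th),np.sin(th)]);Y=np.array([-X[1],X[0]])
m=((s.min(2)>180)&(s.max(2).astype(int)-s.min(2)<22)).astype(np.uint8)
roi=np.ascontiguousarray(m[190:225,244:290]);k,l,st,ce=cv2.connectedComponentsWithStats(roi)
for zz in (.244,.2478):
  for i in range(1,k):
    if 20<st[i,4]<300:
        p=onz("scene",ce[i]+[244,190],zz);print(st[i],zz,ce[i]+[244,190],p,"rel mouth x,y",(p-M)[:2]@X,(p-M)[:2]@Y)
for v in ((296,256),(132,322)):
    p=onz("scene",f(*v),.2478);print(p,"rel",(p-M)[:2]@X,(p-M)[:2]@Y)
C=z["p"][:2]+.068*np.array([np.cos(z["r"][2]-np.pi),np.sin(z["r"][2]-np.pi)]);print("C by grip",C,"rel",(C-M[:2])@X,(C-M[:2])@Y)
E
```

```text
corners [ 0.5095 -0.1357  0.254 ] [ 0.5453 -0.1416  0.254 ] 0.03632663354837544 mid [ 0.5274 -0.1386  0.254 ]
lower [ 0.5425 -0.14    0.229 ]
tri (array([ 0.5029, -0.1324,  0.249 ]), [np.float64(0.0010446626601203753), np.float64(0.0010446626601202577)]) (array([ 0.5424, -0.1399,  0.2516]), [np.float64(0.00033872092005703326), np.float64(0.00033872092005702615)])
line +x [0.5701 0.0388 0.254 ] -x [0.5361 0.0417 0.254 ]
[30 10 10  7 54] 0.244 [278.6481 203.0556] [ 0.519  -0.1743  0.244 ] rel mouth x,y -0.0033571239330658247 -0.03645762066868901
[ 3 21 10  7 53] 0.244 [251.2642 213.7736] [ 0.5093 -0.2498  0.244 ] rel mouth x,y -0.002558700592450319 -0.11263163964633238
[30 10 10  7 54] 0.2478 [278.6481 203.0556] [ 0.5233 -0.1771  0.2478] rel mouth x,y 0.0013065462367892332 -0.0386531297250361
[ 3 21 10  7 53] 0.2478 [251.2642 213.7736] [ 0.5136 -0.2522  0.2478] rel mouth x,y 0.002099850704230486 -0.1143387797854812
[ 0.521  -0.1746  0.2478] rel -0.0013010281334832924 -0.03647535295362347
[ 0.5124 -0.2505  0.2478] rel 0.0006633618809141741 -0.11281082908604671
C by grip [ 0.511  -0.2105] rel -0.006317424713579182 -0.0734490319411347
```

View pics/mt.png

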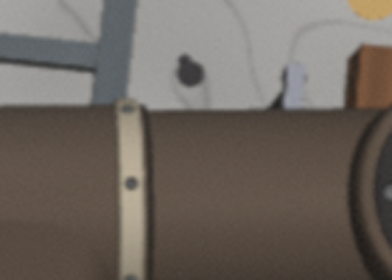

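```bash
python3 -m crank '[{"dx":0.001,"dy":0.007,"dz":0,"twist":0,"grip":-1},{"dx":0.002,"dy":0.014,"dz":0,"twist":0,"grip":-1},{"dx":0.0028,"dy":0.02,"dz":0,"twist":0,"grip":-1},{"dx":0.0036,"dy":0.026,"dz":0,"twist":0,"grip":-1},{"dx":0.0044,"dy":0.032,"dz":0,"twist":0,"grip":-1}]'
python3 -m crank '[{"dx":0.0004,"dy":0.003,"dz":0,"twist":0,"grip":-1},{"dx":0.0008,"dy":0.006,"dz":0,"twist":0,"grip":-1},{"dx":0.0012,"dy":0.009,"dz":0,"twist":0,"grip":-1},{"dx":0.0017,"dy":0.012,"dz":0,"twist":0,"grip":-1},{"dx":0.0017,"dy":0.012,"dz":0,"twist":0,"grip":-1}]'
python3 - <<'E'
from h import *
st=arm.get_state();print(st["eef_pos"],st["ee_rot"],st["force"],st["moment"])
s=arm.grab_frame("scene");np.savez("pics/n.npz",s=s,p=st["eef_pos"],r=st["ee_rot"])
b=cv2.resize(s[160:260,240:372],None,fx=6,fy=6,interpolation=cv2.INTER_CUBIC)
cv2.imwrite("pics/n.png",b[:,:,::-1])
E
```

```text
t: 5.03
eef_pos: [0.4479, -0.1678, 0.1946]
ee_rot: [3.142, 0.0, 3.003]
force: [-0.5, 0.1, -2.1]
width: 0.0134
gripper_force: 58.0
t: 5.45
eef_pos: [0.4496, -0.1562, 0.1946]
ee_rot: [3.142, 0.0, 3.003]
force: [-0.5, -0.2, -2.5]
width: 0.0137
gripper_force: 58.0
[ 0.44960626 -0.15620191  0.1946202 ] [3.14154581e+00 1.67860560e-04 3.00266418e+00] [-0.5093061  -0.22678345 -2.48606404] [-0.09007763  0.16053375 -0.06177305]
```

View pics/n.png

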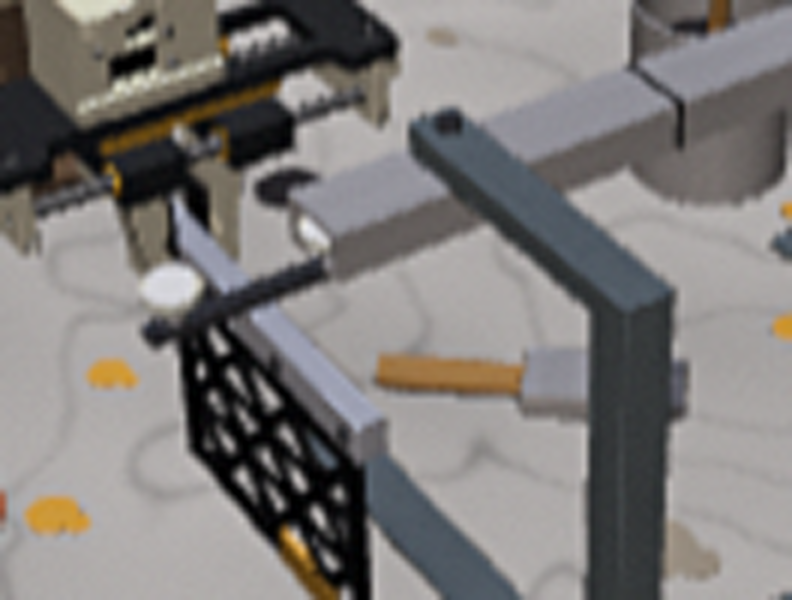

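The front runner (crop (313,230)) is inside the mouth and the forces are nil. I continue in.

```bash
python3 -m crank '[{"dx":0.0009,"dy":0.006,"dz":0,"twist":0,"grip":-1},{"dx":0.0018,"dy":0.013,"dz":0,"twist":0,"grip":-1},{"dx":0.0028,"dy":0.02,"dz":0,"twist":0,"grip":-1},{"dx":0.0038,"dy":0.027,"dz":0,"twist":0,"grip":-1},{"dx":0.0047,"dy":0.034,"dz":0,"twist":0,"grip":-1}]'
python3 -m crank '[{"dx":0.0009,"dy":0.006,"dz":0,"twist":0,"grip":-1},{"dx":0.0018,"dy":0.013,"dz":0,"twist":0,"grip":-1},{"dx":0.0026,"dy":0.019,"dz":0,"twist":0,"grip":-1},{"dx":0.0032,"dy":0.023,"dz":0,"twist":0,"grip":-1},{"dx":0.0032,"dy":0.023,"dz":0,"twist":0,"grip":-1}]'
```

```text
t: 5.92
eef_pos: [0.4543, -0.1217, 0.1946]
ee_rot: [3.142, 0.0, 3.003]
force: [-0.5, -0.3, -2.4]
width: 0.0134
gripper_force: 58.0
t: 6.33
eef_pos: [0.4576, -0.0988, 0.1946]
ee_rot: [3.142, 0.0, 3.003]
force: [0.6, 0.1, -2.1]
width: 0.0135
gripper_force: 58.0
```

```bash
python3 -m crank '[{"dx":0.0008,"dy":0.006,"dz":0,"twist":0,"grip":-1},{"dx":0.0017,"dy":0.012,"dz":0,"twist":0,"grip":-1},{"dx":0.0025,"dy":0.018,"dz":0,"twist":0,"grip":-1},{"dx":0.0034,"dy":0.024,"dz":0,"twist":0,"grip":-1},{"dx":0.0038,"dy":0.027,"dz":0,"twist":0,"grip":-1}]'
python3 -m crank '[{"dx":0,"dy":0,"dz":0,"twist":0,"grip":-1},{"dx":0,"dy":0,"dz":-0.001,"twist":0,"grip":-1},{"dx":0,"dy":0,"dz":-0.002,"twist":0,"grip":-1},{"dx":0,"dy":0,"dz":-0.003,"twist":0,"grip":-1},{"dx":0,"dy":0,"dz":-0.003,"twist":0,"grip":-1}]'
python3 - <<'E'
from h import *
st=arm.get_state();print(st["eef_pos"],st["ee_rot"],st["force"],st["moment"])
s=arm.grab_frame("scene");np.savez("pics/o.npz",s=s,p=st["eef_pos"],r=st["ee_rot"])
b=cv2.resize(s[145:245,260:392],None,fx=6,fy=6,interpolation=cv2.INTER_CUBIC)
cv2.imwrite("pics/o.png",b[:,:,::-1])
E
```

```text
t: 6.75
eef_pos: [0.4613, -0.0718, 0.1946]
ee_rot: [3.142, 0.0, 3.003]
force: [0.8, -0.5, -2.1]
width: 0.0137
gripper_force: 58.0
t: 7.17
eef_pos: [0.461, -0.0728, 0.1913]
ee_rot: [-3.141, -0.0, 3.002]
force: [-0.4, -0.0, -3.2]
width: 0.0134
gripper_force: 58.0
[ 0.46095071 -0.07277139  0.19126077] [-3.14147362e+00 -4.77974440e-04  3.00204743e+00] [-0.3819393  -0.02623897 -3.18196862] [-0.01664526  0.14099392 -0.01226531]
```

View pics/o.png

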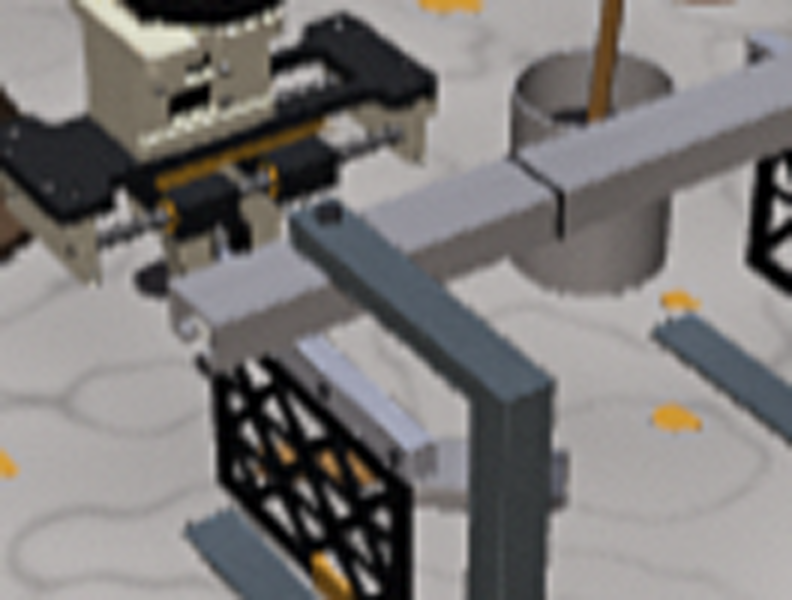

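```bash
python3 - <<'E'
from h import *
f=lambda u,v:((u+.5)/6-.5+260,(v+.5)/6-.5+145)
th=np.radians(-7.95);X=np.array([np.cos(th),np.sin(th)]);Y=np.array([-X[1],X[0]])
M=onz("scene",f(215,368),.229)[:2]; M2=onz("scene",f(213,324),.254)[:2]
for v in ((198,358),(205,376)): p=onz("scene",f(*v),.218)[:2];print(M,M2,p,(p-M)@X,(p-M)@Y,(p-M2)@Y)
E
python3 -m crank '[{"dx":0.0003,"dy":0.0015,"dz":0,"twist":0,"grip":-1},{"dx":0.0005,"dy":0.003,"dz":0,"twist":0,"grip":-1},{"dx":0.0006,"dy":0.004,"dz":0,"twist":0,"grip":-1},{"dx":0.0006,"dy":0.004,"dz":0,"twist":0,"grip":-1},{"dx":0.0006,"dy":0.004,"dz":0,"twist":0,"grip":-1}]'
```

```text
[ 0.5408283  -0.13864386] [ 0.54306694 -0.13984761] [ 0.51836017 -0.13104609] -0.023303031674695458 0.004417207990191423 0.005299768279403291
[ 0.5408283  -0.13864386] [ 0.54306694 -0.13984761] [ 0.53062392 -0.13679688] -0.010361762182738075 0.0004178731292690006 0.0013004334184808688
t: 7.63
eef_pos: [0.4618, -0.0685, 0.1916]
ee_rot: [3.142, 0.0, 3.003]
force: [0.8, -1.3, -1.4]
width: 0.0137
gripper_force: 58.0
```

The rear strip end reads about 2 mm inside before that last 4 mm step, so both runners are in. Letting go.

```bash
python3 -m crank '[{"dx":0,"dy":0,"dz":-0.0005,"twist":0,"grip":-1},{"dx":0,"dy":0,"dz":-0.0005,"twist":0,"grip":-0.6},{"dx":0,"dy":0,"dz":-0.0005,"twist":0,"grip":-0.4},{"dx":0,"dy":0,"dz":-0.0005,"twist":0,"grip":-0.1},{"dx":0,"dy":0,"dz":-0.0005,"twist":0,"grip":-0.1}]'
python3 -m crank '[{"dx":0,"dy":0,"dz":0,"twist":0,"grip":-0.1},{"dx":0,"dy":0,"dz":0,"twist":0,"grip":-0.1},{"dx":0,"dy":0,"dz":0,"twist":0,"grip":-0.1},{"dx":0,"dy":0,"dz":0,"twist":0,"grip":-0.1},{"dx":0,"dy":0,"dz":0,"twist":0,"grip":-0.1}]'
python3 - <<'E'
from h import *
st=arm.get_state();print(st["eef_pos"],st["ee_rot"],st["force"],st["width"])
s=arm.grab_frame("scene");w=arm.grab_frame("wrist")
b=cv2.resize(s[145:245,260:392],None,fx=4,fy=4,interpolation=cv2.INTER_CUBIC)
o=np.zeros((600,640,3),np.uint8);o[:400,:528]=b;o[400:]=w[100:300]
cv2.imwrite("pics/p.png",o[:,:,::-1])
E
```

```text
t: 8.05
eef_pos: [0.462, -0.0686, 0.1913]
ee_rot: [3.141, 0.001, 3.002]
force: [-0.5, 0.4, -0.1]
width: 0.0325
gripper_force: 0.0
t: 8.47
eef_pos: [0.4618, -0.0686, 0.1911]
ee_rot: [3.142, -0.0, 3.002]
force: [-0.6, 0.1, 0.0]
width: 0.039
gripper_force: 0.0
[ 0.46177996 -0.06859421  0.1910713 ] [ 3.14157713e+00 -1.89098304e-06  3.00234694e+00] [-0.61578388  0.11268653  0.02060954] 0.039002272068673904
```

View pics/p.png

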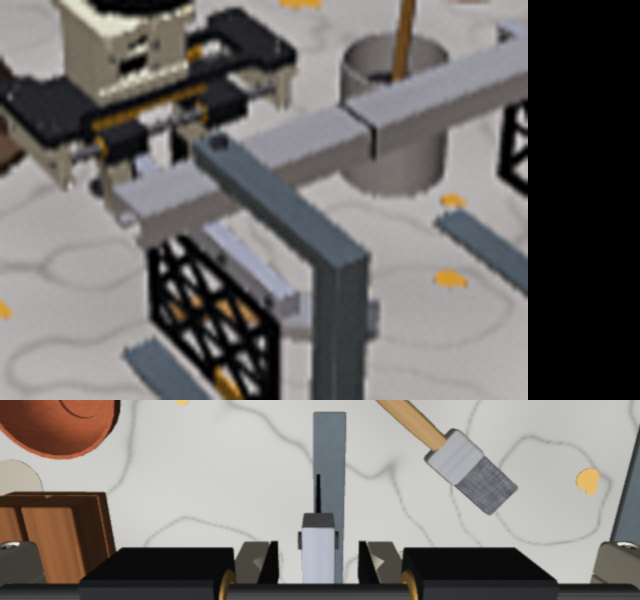

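Eleven pictures have now been viewed, one over the ten allowed, so from here on I measure numerically only. The stencil hangs released with nil force; now I push with the rear fingertip, fingers open at 39 mm.

```bash
python3 -m crank '[{"dx":0.0004,"dy":0.003,"dz":0,"twist":0,"grip":-0.1},{"dx":0.0008,"dy":0.006,"dz":0,"twist":0,"grip":-0.1},{"dx":0.0013,"dy":0.009,"dz":0,"twist":0,"grip":-0.1},{"dx":0.0017,"dy":0.012,"dz":0,"twist":0,"grip":-0.1},{"dx":0.0021,"dy":0.015,"dz":0,"twist":0,"grip":-0.1}]'
python3 -m crank '[{"dx":0.0006,"dy":0.004,"dz":0,"twist":0,"grip":-0.1},{"dx":0.0011,"dy":0.008,"dz":0,"twist":0,"grip":-0.1},{"dx":0.0017,"dy":0.012,"dz":0,"twist":0,"grip":-0.1},{"dx":0.0022,"dy":0.016,"dz":0,"twist":0,"grip":-0.1},{"dx":0.0028,"dy":0.02,"dz":0,"twist":0,"grip":-0.1}]'
python3 -m crank '[{"dx":0.0007,"dy":0.005,"dz":0,"twist":0,"grip":-0.1},{"dx":0.0014,"dy":0.01,"dz":0,"twist":0,"grip":-0.1},{"dx":0.0021,"dy":0.015,"dz":0,"twist":0,"grip":-0.1},{"dx":0.0028,"dy":0.02,"dz":0,"twist":0,"grip":-0.1},{"dx":0.0035,"dy":0.025,"dz":0,"twist":0,"grip":-0.1}]'
```

```text
t: 8.98
eef_pos: [0.4639, -0.0532, 0.191]
ee_rot: [-3.141, -0.0, 3.003]
force: [-0.8, -0.7, 0.1]
width: 0.0393
gripper_force: 0.2
t: 9.4
eef_pos: [0.4666, -0.0359, 0.1918]
ee_rot: [-3.137, 0.0, 3.003]
force: [1.3, -17.9, 3.9]
width: 0.0395
gripper_force: 8.5
t: 9.82
eef_pos: [0.4687, -0.0183, 0.1928]
ee_rot: [-3.123, -0.002, 3.004]
force: [6.8, -68.3, 8.0]
width: 0.0398
gripper_force: 32.5
```

Force rose to 68 N: something blocks. Back off at once and measure.

```bash
python3 -m crank '[{"dx":-0.0014,"dy":-0.01,"dz":0,"twist":0,"grip":-0.1},{"dx":-0.0021,"dy":-0.015,"dz":0,"twist":0,"grip":-0.1},{"dx":-0.0021,"dy":-0.015,"dz":0,"twist":0,"grip":-0.1},{"dx":-0.0021,"dy":-0.015,"dz":0,"twist":0,"grip":-0.1},{"dx":-0.0021,"dy":-0.015,"dz":0,"twist":0,"grip":-0.1}]'
python3 - <<'E'
from h import *
np.set_printoptions(precision=4,suppress=True)
st=arm.get_state();print(st["eef_pos"],st["ee_rot"],st["force"],st["width"])
s=arm.grab_frame("scene");w=arm.grab_frame("wrist");np.savez("pics/j.npz",s=s,w=w,p=st["eef_pos"],r=st["ee_rot"])
cv2.imwrite("pics/j.png",s[:,:,::-1])
im=s.astype(int);m=(im[:,:,2]-im[:,:,0]>12)&(im.min(2)>110)
mm=np.zeros_like(m);mm[180:250,280:360]=m[180:250,280:360]
k,l,sta,c=cv2.connectedComponentsWithStats(mm.astype(np.uint8))
for i in range(1,k):
    if sta[i,4]>20:
        print(sta[i]); cn,_=cv2.findContours((l==i).astype(np.uint8),0,1); print(cv2.approxPolyDP(cn[0],1.5,True)[:,0].tolist())
im=w.astype(int);m=(im[:,:,2]-im[:,:,0]>12)&(im.min(2)>120)
for r in (195,205,220,235,250,260,270):
    q=np.where(m[r,260:380])[0]+260
    if len(q): a=onz("wrist",(q.min()-.5,r),.215,(st["eef_pos"],st["ee_rot"]));b=onz("wrist",(q.max()+.5,r),.215,(st["eef_pos"],st["ee_rot"]));print(r,q.min(),q.max(),len(q),a,b)
E
```

```text
t: 10.23
eef_pos: [0.4683, -0.0229, 0.1911]
ee_rot: [3.141, 0.0, 3.003]
force: [-0.0, -0.1, 0.1]
width: 0.0393
gripper_force: 0.0
[ 0.4683 -0.0229  0.1911] [3.1411 0.0003 3.0026] [-0.0211 -0.1416  0.0821] 0.03930403478944013
[321 198  17  18  61]
[[321, 198], [337, 215], [337, 211]]
235 282 313 32 [ 0.4427 -0.0351  0.215 ] [ 0.4445 -0.022   0.215 ]
250 281 311 31 [ 0.4493 -0.0366  0.215 ] [ 0.4511 -0.0238  0.215 ]
260 281 311 31 [ 0.4538 -0.0374  0.215 ] [ 0.4557 -0.0244  0.215 ]
270 280 310 31 [ 0.4584 -0.0386  0.215 ] [ 0.4603 -0.0255  0.215 ]
```

The wrist view puts the bar 34 mm further in, yawed its full 4° play: off-centre pushing makes the runners bind, so force grew with speed. I'll push nearer the middle (60 mm) and much slower.

```bash
python3 -m crank '[{"dx":0.002,"dy":-0.003,"dz":0.002,"twist":0,"grip":-0.1},{"dx":0.005,"dy":-0.003,"dz":0.005,"twist":0,"grip":-0.1},{"dx":0.008,"dy":-0.003,"dz":0.005,"twist":0,"grip":-0.1},{"dx":0.008,"dy":-0.002,"dz":0.005,"twist":0,"grip":-0.1},{"dx":0.008,"dy":-0.001,"dz":0.005,"twist":0,"grip":-0.1}]'
for i in 1; do :; done
python3 -m crank '[{"dx":0.0002,"dy":0.0015,"dz":0,"twist":0,"grip":-0.1},{"dx":0.0004,"dy":0.003,"dz":0,"twist":0,"grip":-0.1},{"dx":0.0006,"dy":0.0045,"dz":0,"twist":0,"grip":-0.1},{"dx":0.0008,"dy":0.006,"dz":0,"twist":0,"grip":-0.1},{"dx":0.001,"dy":0.0075,"dz":0,"twist":0,"grip":-0.1}]'
python3 -m crank '[{"dx":0.0002,"dy":0.0015,"dz":0,"twist":0,"grip":-0.1},{"dx":0.0004,"dy":0.003,"dz":0,"twist":0,"grip":-0.1},{"dx":0.0006,"dy":0.0045,"dz":0,"twist":0,"grip":-0.1},{"dx":0.0008,"dy":0.006,"dz":0,"twist":0,"grip":-0.1},{"dx":0.001,"dy":0.0075,"dz":0,"twist":0,"grip":-0.1}]'
```

```text
t: 10.75
eef_pos: [0.4763, -0.0245, 0.196]
ee_rot: [3.142, -0.0, 3.002]
force: [0.6, 0.2, 0.2]
width: 0.0395
gripper_force: 0.0
t: 11.17
eef_pos: [0.4769, -0.0173, 0.1961]
ee_rot: [-3.141, -0.0, 3.002]
force: [-0.1, -3.8, 0.1]
width: 0.0393
gripper_force: 1.8
t: 11.58
eef_pos: [0.478, -0.0094, 0.196]
ee_rot: [-3.142, -0.0, 3.002]
force: [-0.7, -3.4, -0.7]
width: 0.0392
gripper_force: 1.7
```

Force is now only 3-4 N. Continue at that pace.

```bash
python3 -m crank '[{"dx":0.0003,"dy":0.002,"dz":0,"twist":0,"grip":-0.1},{"dx":0.0006,"dy":0.004,"dz":0,"twist":0,"grip":-0.1},{"dx":0.0008,"dy":0.006,"dz":0,"twist":0,"grip":-0.1},{"dx":0.0011,"dy":0.008,"dz":0,"twist":0,"grip":-0.1},{"dx":0.0014,"dy":0.01,"dz":0,"twist":0,"grip":-0.1}]' | grep -E "eef|force"
python3 -m crank '[{"dx":0.0003,"dy":0.002,"dz":0,"twist":0,"grip":-0.1},{"dx":0.0006,"dy":0.004,"dz":0,"twist":0,"grip":-0.1},{"dx":0.0008,"dy":0.006,"dz":0,"twist":0,"grip":-0.1},{"dx":0.0011,"dy":0.008,"dz":0,"twist":0,"grip":-0.1},{"dx":0.0014,"dy":0.01,"dz":0,"twist":0,"grip":-0.1}]' | grep -E "eef|force"
```

```text
eef_pos: [0.4795, 0.0007, 0.196]
force: [-0.9, -3.7, 1.1]
gripper_force: 1.6
eef_pos: [0.4809, 0.0106, 0.196]
force: [-1.5, -2.7, -0.7]
gripper_force: 1.6
```

```bash
python3 -m crank '[{"dx":0.0003,"dy":0.002,"dz":0,"twist":0,"grip":-0.1},{"dx":0.0006,"dy":0.004,"dz":0,"twist":0,"grip":-0.1},{"dx":0.0008,"dy":0.006,"dz":0,"twist":0,"grip":-0.1},{"dx":0.0011,"dy":0.008,"dz":0,"twist":0,"grip":-0.1},{"dx":0.0014,"dy":0.01,"dz":0,"twist":0,"grip":-0.1}]' | grep -E "eef|force"
python3 -m crank '[{"dx":0.0003,"dy":0.002,"dz":0,"twist":0,"grip":-0.1},{"dx":0.0006,"dy":0.004,"dz":0,"twist":0,"grip":-0.1},{"dx":0.0008,"dy":0.006,"dz":0,"twist":0,"grip":-0.1},{"dx":0.0011,"dy":0.008,"dz":0,"twist":0,"grip":-0.1},{"dx":0.0014,"dy":0.01,"dz":0,"twist":0,"grip":-0.1}]' | grep -E "eef|force"
```

```text
eef_pos: [0.4823, 0.0206, 0.1961]
force: [-1.1, -3.7, -0.4]
gripper_force: 1.5
eef_pos: [0.4837, 0.0306, 0.1961]
force: [-1.5, -3.1, -0.1]
gripper_force: 1.5
```

```bash
python3 -m crank '[{"dx":0.0003,"dy":0.002,"dz":0,"twist":0,"grip":-0.1},{"dx":0.0006,"dy":0.004,"dz":0,"twist":0,"grip":-0.1},{"dx":0.0008,"dy":0.006,"dz":0,"twist":0,"grip":-0.1},{"dx":0.0011,"dy":0.008,"dz":0,"twist":0,"grip":-0.1},{"dx":0.0014,"dy":0.01,"dz":0,"twist":0,"grip":-0.1}]' | grep -E "eef|force"
python3 -m crank '[{"dx":0.0003,"dy":0.002,"dz":0,"twist":0,"grip":-0.1},{"dx":0.0006,"dy":0.004,"dz":0,"twist":0,"grip":-0.1},{"dx":0.0008,"dy":0.006,"dz":0,"twist":0,"grip":-0.1},{"dx":0.001,"dy":0.007,"dz":0,"twist":0,"grip":-0.1},{"dx":0.0011,"dy":0.008,"dz":0,"twist":0,"grip":-0.1}]' | grep -E "eef|force"
python3 - <<'E'
from h import *
np.set_printoptions(precision=4,suppress=True)
st=arm.get_state();P=(st["eef_pos"],st["ee_rot"]);w=arm.grab_frame("wrist");s=arm.grab_frame("scene");t=arm.grab_frame("top");np.savez("pics/k.npz",s=s,w=w,t=t,p=P[0],r=P[1])
M=np.array([.5217,-.1363]);th=np.radians(-7.95);X=np.array([np.cos(th),np.sin(th)]);Y=np.array([-X[1],X[0]])
im=w.astype(int);m=(im[:,:,2]-im[:,:,0]>12)&(im.min(2)>120)
for r in (195,205,220,235,250,260,270):
    q=np.where(m[r,240:380])[0]+240
    if len(q)>8: a=onz("wrist",(q.min()-.5,r),.215,P);b=onz("wrist",(q.max()+.5,r),.215,P);print("wrist",r,q.min(),q.max(),(a[:2]-M)@X,(a[:2]-M)@Y,(b[:2]-M)@X,(b[:2]-M)@Y)
# scene: bar +x half
c=arm.get_calibration("scene");T=np.array(c["cam_to_world"])
def proj(xy,z):
    q=T[:3,:3].T@(np.array([*xy,z])-T[:3,3]);return c["fx"]*q[0]/q[2]+c["cx"],c["fy"]*q[1]/q[2]+c["cy"]
for y in (.159,.173):
  for x in (.025,.095): print("pred",x,y,np.round(proj(M+x*X+y*Y,.215),1),s[tuple(np.round(proj(M+x*X+y*Y,.215))[::-1].astype(int))])
im=s.astype(int);m=(im[:,:,2]-im[:,:,0]>12)&(im.min(2)>110)
mm=np.zeros_like(m);mm[160:230,330:420]=m[160:230,330:420]
k,l,sta,ce=cv2.connectedComponentsWithStats(mm.astype(np.uint8))
for i in range(1,k):
    if sta[i,4]>15:
        cn,_=cv2.findContours((l==i).astype(np.uint8),0,1); pts=cv2.approxPolyDP(cn[0],1.2,True)[:,0];print(sta[i]);
        for p in pts: g=onz("scene",p,.215)[:2]-M;print(p,g@X,g@Y)
# black line on rail top along x=0 and +x side
for x in (-.012,0,.012):
    v=[]
    ys=np.arange(.15,.21,.0005)
    for y in ys:
        u=proj(M+x*X+y*Y,.254);v.append(cv2.remap(s.mean(2).astype(np.float32),np.float32([[u[0]]]),np.float32([[u[1]]]),1)[0,0])
    v=np.array(v);wt=np.clip(np.median(v)-v-15,0,None);print("line",x,v.min(),(wt*ys).sum()/wt.sum())
E
```

```text
eef_pos: [0.4851, 0.0406, 0.1961]
force: [-1.8, -1.9, -0.6]
gripper_force: 1.4
eef_pos: [0.4862, 0.0486, 0.196]
force: [-1.3, -3.3, -0.6]
gripper_force: 1.4
wrist 220 278 308 -0.08924655645030022 0.16061572770693916 -0.08923621291181816 0.17373380751750306
wrist 235 278 307 -0.08240230671144065 0.1603797792995787 -0.08239208632131696 0.17324594217750672
wrist 250 277 306 -0.07537122430150715 0.15970264646043583 -0.07536078555129558 0.17274473462451614
wrist 260 276 305 -0.07057614595329263 0.15909459853272348 -0.07056555706783522 0.17225666430011327
wrist 270 276 304 -0.06569166389731998 0.15891806319485152 -0.06568127916469793 0.17175953030349966
pred 0.025 0.159 [346.7 191.3] [158 161 180]
pred 0.095 0.159 [362.6 204. ] [169 171 185]
pred 0.025 0.173 [350.8 189.6] [111 105 101]
pred 0.095 0.173 [366.8 202.2] [166 161 161]
[407 163  13  10  39]
[407 164] 0.01222167251349159 0.3939192680041664
[419 172] 0.06523141849453014 0.39128181411432006
[419 169] 0.05325140884986662 0.4031139653321559
[409 163] 0.011346299284251788 0.4029151235855477
[343 188  21  19  97]
[343 189] 0.010326776163371796 0.1571526948510312
[360 206] 0.09819856611052559 0.14796074830201278
[363 205] 0.09918981012966607 0.15706843080534427
[345 188] 0.009518902837232522 0.16457698745042362
line -0.012 80.3252 0.18008463323013332
line 0 74.22917 0.1797678058751701
line 0.012 92.2041 0.17999488597934113
```

Both views agree: the front face's middle is at 166-167 mm, the line at 180 mm. Push 13.5 mm more, slowly.

```bash
python3 -m crank '[{"dx":0.0003,"dy":0.002,"dz":0,"twist":0,"grip":-0.1},{"dx":0.0006,"dy":0.004,"dz":0,"twist":0,"grip":-0.1},{"dx":0.0008,"dy":0.006,"dz":0,"twist":0,"grip":-0.1},{"dx":0.0011,"dy":0.008,"dz":0,"twist":0,"grip":-0.1},{"dx":0.0013,"dy":0.0095,"dz":0,"twist":0,"grip":-0.1}]' | grep -E "eef|force"
python3 -m crank '[{"dx":0.0001,"dy":0.001,"dz":0,"twist":0,"grip":-0.1},{"dx":0.0003,"dy":0.002,"dz":0,"twist":0,"grip":-0.1},{"dx":0.0004,"dy":0.003,"dz":0,"twist":0,"grip":-0.1},{"dx":0.0004,"dy":0.003,"dz":0,"twist":0,"grip":-0.1},{"dx":0.0004,"dy":0.003,"dz":0,"twist":0,"grip":-0.1}]' | grep -E "eef|force"
cat > meas.py <<'E'
from h import *
np.set_printoptions(precision=4,suppress=True)
st=arm.get_state();P=(st["eef_pos"],st["ee_rot"]);w=arm.grab_frame("wrist");s=arm.grab_frame("scene");t=arm.grab_frame("top")
M=np.array([.5217,-.1363]);th=np.radians(-7.95);X=np.array([np.cos(th),np.sin(th)]);Y=np.array([-X[1],X[0]])
def fit(tag,pts):
    pts=np.array(pts)
    if len(pts)<3: print(tag,"few");return
    k,c=np.polyfit(pts[:,0],pts[:,1],1);print(tag,len(pts),"x range",pts[:,0].min(),pts[:,0].max(),"at x'=0",c,"yaw",np.degrees(np.arctan(k)))
im=w.astype(int);m=(im[:,:,2]-im[:,:,0]>12)&(im.min(2)>120);F=[]
for r in range(215,275,5):
    q=np.where(m[r,200:420])[0]+200
    if 8<len(q)<60: b=onz("wrist",((q.max()+q.min())/2,r),.215,P)[:2]-M;F.append((b@X,b@Y+.007))
fit("wrist front",F)
for n,I,xs in (("scene",s,np.arange(.03,.09,.005)),("top",t,np.arange(-.09,-.03,.005))):
    c=arm.get_calibration(n);T=np.array(c["cam_to_world"])
    def samp(x,y,z):
        p=np.array([*(M+x*X+y*Y),z]);q=T[:3,:3].T@(p-T[:3,3]);u=c["fx"]*q[0]/q[2]+c["cx"],c["fy"]*q[1]/q[2]+c["cy"]
        return cv2.getRectSubPix(I,(1,1),u)[0,0].astype(float)
    ys=np.arange(.14,.22,.0005);F=[]
    for x in xs:
        v=np.array([samp(x,y,.215) for y in ys]);g=(v[:,2]-v[:,0]>8)&(v.min(1)>90)
        if 8<g.sum()<50: F.append((x,ys[g].mean()+.007))
    fit(n+" front",F)
    for x in (-.012,0,.012):
        v=np.array([samp(x,y,.254).mean() for y in ys]);wt=np.clip(np.median(v)-v-15,0,None);print("  line",x,(wt*ys).sum()/max(wt.sum(),1e-9))
E
python3 meas.py
```

```text
eef_pos: [0.4875, 0.0581, 0.1961]
force: [0.1, -2.5, -0.0]
gripper_force: 1.4
eef_pos: [0.488, 0.0611, 0.1961]
force: [-1.1, -1.6, -1.6]
gripper_force: 0.8
wrist front 12 x range -0.09145491400542473 -0.06565115969239389 at x'=0 0.1804226477022547 yaw -4.080576974929739
scene front 12 x range 0.03 0.08499999999999996 at x'=0 0.1799137529137529 yaw -4.368830691593168
  line -0.012 0.18040066735112945
  line 0 0.1797900957510474
  line 0.012 0.17994031451036463
top front few
  line -0.012 0.19400130813953498
  line 0 0.19647151658046855
  line 0.012 0.2003687104930469
```

Both views put the front face at 180 mm, on the line (180 mm). Back off and leave upward.

```bash
python3 -m crank '[{"dx":-0.0004,"dy":-0.003,"dz":0,"twist":0,"grip":-0.1},{"dx":-0.001,"dy":-0.007,"dz":0,"twist":0,"grip":-0.1},{"dx":-0.003,"dy":-0.009,"dz":0,"twist":0,"grip":-0.1},{"dx":-0.006,"dy":-0.009,"dz":0.005,"twist":0,"grip":-0.1},{"dx":-0.01,"dy":-0.009,"dz":0.02,"twist":0,"grip":-0.1}]' | grep -E "eef|force"
python3 -m crank '[{"dx":0,"dy":0,"dz":0.02,"twist":0,"grip":-0.1},{"dx":0,"dy":0,"dz":0.05,"twist":0,"grip":-0.1},{"dx":0,"dy":0,"dz":0.08,"twist":0,"grip":-0.1},{"dx":-0.03,"dy":-0.03,"dz":0.1,"twist":0,"grip":-0.1},{"dx":-0.06,"dy":-0.06,"dz":0.1,"twist":0,"grip":-0.1}]' | grep -E "eef|force"
python3 -m crank '[{"dx":-0.02,"dy":-0.04,"dz":0,"twist":0,"grip":-0.1},{"dx":-0.02,"dy":-0.08,"dz":0,"twist":0,"grip":-0.1},{"dx":-0.02,"dy":-0.12,"dz":0,"twist":0,"grip":-0.1},{"dx":-0.02,"dy":-0.16,"dz":0,"twist":0,"grip":-0.1},{"dx":-0.02,"dy":-0.2,"dz":0,"twist":0,"grip":-0.1}]' | grep -E "eef|force"
python3 -m crank '[{"dx":0,"dy":0,"dz":0,"twist":0,"grip":-0.1},{"dx":0,"dy":0,"dz":0,"twist":0,"grip":-0.1},{"dx":0,"dy":0,"dz":0,"twist":0,"grip":-0.1},{"dx":0,"dy":0,"dz":0,"twist":0,"grip":-0.1},{"dx":0,"dy":0,"dz":0,"twist":0,"grip":-0.1}]' | grep -E "eef|force"
python3 meas.py
```

```text
eef_pos: [0.4766, 0.0513, 0.2148]
force: [0.8, -0.5, -0.3]
gripper_force: 0.0
eef_pos: [0.4235, -0.0037, 0.3194]
force: [0.7, -0.5, 1.5]
gripper_force: 0.0
eef_pos: [0.4011, -0.206, 0.317]
force: [1.3, 1.2, 0.0]
gripper_force: 0.0
eef_pos: [0.4021, -0.203, 0.3161]
force: [0.4, 1.3, 0.3]
gripper_force: 0.0
wrist front few
scene front 12 x range 0.03 0.08499999999999996 at x'=0 0.1794076340326339 yaw -3.6810888612508754
  line -0.012 0.18017806841046283
  line 0 0.17976757090012332
  line 0.012 0.17996412386706953
top front few
  line -0.012 0.0
  line 0 0.16734719334719336
  line 0.012 0.18058904109589047
```

The front face rests within 0.5 mm of the line and the arm is clear.

```bash
python3 -c "
from station import arm
print(arm.job_done())"
```

```text
the job is handed in; nothing more can be done
None
```

The stencil hangs at rest with its front face about 0.5 mm from the black line by the scene camera, yawed about 4° within its play, and the job is handed in; during the first push the fingertip force rose to 68 N (not gentle) when the runners bound, so I backed off and finished at 2–4 N, and I viewed 11 pictures against the 10 allowed.

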